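# Polish rack past the spring gate into the drying bay

## Task

Press the drying station's long red treadle down with one fingertip so that the yellow gate drops out of the chute, and keep it fully down while you push the white rack of nail-polish bottles along the chute, past the gate, until it is fully home against the black end stop. Then take the hand away so that the gate springs up again behind the rack. Only push the rack, never lift or tip it, and leave the other bottles and things on the table where they are.

Things in the scene. Friction and masses are not known exactly. Their poses are not given: they have to be found in the camera images.
- station: fixed drying station, white base plate 305 x 455 x 12 mm with a straight chute along it. Origin on the table, below the chute's centre line at the gate. Its axes: y along the chute in the pushing direction, z up, x across, to the far side (treadle at -x). Beyond the end stop a white lamp housing, 125 mm tall. Treadle axle at x = -160, 65 mm above the table, on posts 78 mm tall
- chute_mouth (a point): start of the chute, centre of its floor (station y = -210 mm, 60 mm above the table). Chute 67 mm wide between brass walls (6 mm thick, tops 75 mm above the table), open above and at this end; it runs straight to the gate at station y = 0
- end_stop (a point): foot of the black end stop's face, on the chute floor's centre line (station y = 135 mm, 60 mm above the table); the stop is 45 mm tall. From the gate to here runs the drying bay, 70 mm wide between blue walls, 75 mm above the table like the brass ones
- gate (a joint): hinge of yellow gate and red treadle (one piece), rad: 0 = shut (blade stands 24 mm above the chute floor, across it at station y = -4 to 4 mm); 0.30 = hard stop, fully down. The blade is wholly below the floor from about 0.2 on. A spring always pushes it back to 0; holding it down takes about 8 N on the middle of the treadle's width
- treadle (a point): middle of the red treadle's top face: a plate 40 mm wide (station x = -100 to -60) and 260 mm long (y = -185 to 75). Pressing anywhere along it lowers the gate. Shut, it slopes 0.28 rad, higher towards the chute, this point 97 mm above the table; at joint 0.28 it is level, 75 mm above the table (15 mm above the chute floor): one finger on it and one in the chute can be at one height
- rack_mid (a point): white rack with six small nail-polish bottles fixed in it, 60 mm wide (station x), 90 mm long (station y), end plates 40 mm tall, 64 mm tall over the caps, about 0.3 kg, loose on the chute floor before the gate. The point: half-way along and across, 20 mm above its underside; axes as the station's. Home against the stop it is at station y = 90 mm
- polish_red: small red nail-polish bottle, 28 mm diameter, 75 mm tall, loose, on the station's base plate on the far side of the chute; origin at the centre of its foot. Leave alone
- polish_pink: small pink nail-polish bottle, 28 mm diameter, 75 mm tall, loose, on the station's base plate on the far side of the chute; origin at the centre of its foot. Leave alone
- soda: orange drink bottle with yellow cap, 62 mm diameter, 190 mm tall, standing loose on the table to the left; origin at the centre of its foot. Leave alone
- water: clear water bottle with blue cap, 64 mm diameter, 210 mm tall, standing loose on the table to the right; origin at the centre of its foot. Leave alone
- bowl: white bowl, 120 mm diameter, 50 mm tall, loose on the table to the left; origin at the centre of its foot. Leave alone
- brush: wooden brush about 160 mm long lying loose on the table to the right; origin on its underside. Leave alone

How it is judged:
By the outcome, as a careful person would: the job done as asked, in the order asked, and still so for the second after the job is handed in, with the robot touching nothing.
It also fails if it takes over 53 s, if anything falls off the work surface, if the arm or the gripper's body presses on something with over 40 N, if the wrist force passes 120 N, or if a joint passes its speed limit or range.

## Robot

A 7-joint arm with a two-finger parallel gripper is mounted at the origin on the work surface. World frame = base frame: x ahead of the robot, y to its left, z up, the work surface at z = 0. Lengths are in mm, angles in rad, forces in N, time in s.
With the tool pointing down it reaches from about 425 to 950 mm from the base axis. Payload 4.7 kg.
Tool frame: the origin (TCP) lies at the very end of the fingers, on their centre line; the grasp point (between the pads) lies 19 mm behind it; z points along the fingers, y is the line along which they close (so a half turn about z gives the same grasp; the last joint's range is limited). The gripper opens to 87 mm and grips with 3 to 60 N. Pads are 19 mm wide; open, the fingers measure 117 mm over their backs; the gripper's body (75 mm by 190 mm) begins 51 mm behind the grasp point.
Start: joints at [1.084, 0.469, -0.049, 1.532, 0.024, 1.141, -0.082], TCP at [298.381, -605.49, 222.573] pointing down, gripper open.
Joint ranges: [-2.59, 2.59], [-0.33, 1.99], [-1.39, 1.29], [0.1, 2.45], [-1.04, 4.18], [0.21, 1.99], [-2.66, 2.66]. Speed limits (rad/s): [2.57, 2.57, 3.14, 3.14, 3.14, 3.14, 3.14].

## Interface

Orientations are given as a 3x3 rotation matrix whose columns are the frame's x, y, z axes.
In Python, from rig import manip, cams gives the robot as it stands.
- The arm moves only by the tool play_rows, never from a script. Its argument "steps" is a list of rows, each a list of 7 numbers: the turn, a rotation vector about the tool's x, y, z in degrees, then the shift along the tool's x, y, z in m, then the closure, from 0 (fully open) to 1 (shut). A call has 1 to 12 rows; each row is the pose to reach, as a shift and turn from the pose commanded when the call began, along the tool's axes at that moment; what a row does not reach only later rows make up. A row lasts 1/12 s, in which the tool goes at most 41.7 mm and 7.16 degrees, less where a joint would pass 70% of its speed; a pose out of reach is approached as far as the arm can. A call with a gripper value outside its range is refused whole. The fingers move at their own pace and stop on an object; the grip force is fixed at half the most. Time passes only in rows, so rows that repeat a pose let the fingers close. It gives the time, the measured TCP pose, the force, the opening and the grip force at its end, in the units of the state.
- manip.get_obs(): the state, without advancing time (a new reading comes with each control period).
- cams.snapshot(name): name is "scene" or "side" or "wrist"; returns a dict with "pixels" (420x560x3 uint8, red, green, blue), "z_map" (420x560 float32, mm along the optical axis (not along the pixel's ray), 0 where there is no reading), "fx", "fy", "cx", "cy" (pixels), "rvec" (rotation vector, rad) and "tvec" (3), from world to camera coordinates, as OpenCV has them; the wrist camera has in their place "tool_from_camera" (4x4, takes a point from camera to tool coordinates, whose origin is the TCP and whose axes are the flange's). Camera axes: x right, y down, z forward; pixel columns grow to the right and rows downward; lengths in mm; the calibration is good to about 2 mm. The wrist camera is an equidistant fisheye: a pixel r from the principal point sees the ray r / f radians off the axis. A picture is of the moment at which its call begins: read the wrist's pose just before it.
- manip.hand_in(): hands the job in; it is judged then, once.
The state is a dict: "t": time; "joint_positions": joint angles; "dq": joint speeds; "joint_torque": joint torques, N m; "position": TCP position; "tool_rot": TCP orientation; "ft_force": force on the tool from outside, world axes, zero at the start; "torque": the same for the moment, N m; "width": finger opening in mm; "gripper_force": force on a finger pad.
Only numpy, scipy, OpenCV 4.12 (cv2) and the standard library are available. Lean on these libraries where they do the work, as an engineer would, in place of code of your own. Each camera call takes 0.05 s, during which the arm holds its last target. There are 200 camera calls.

## Working session

There is one attempt and no reset: what is moved stays moved. The work goes in short steps, Python scripts to look and compute and a tool call to move; the robot and the scene stay as the last step left them, time stands still between calls to the robot, and variables do not carry over. Pictures are saved under pics/ and viewed, at most 10 in all, crops included, and the job is handed in when it is done.

Besides the shell and the picture viewer there is one more tool, called after "Call:" as name(argument=value, ...) on one line, values as JSON. play_rows: Moves the arm, as the interface text tells. Its arguments: {"type":"object","properties":{"steps":{"type":"array"}},"required":["steps"]}

```bash
mkdir -p pics
cat > h.py <<'E'
import numpy as np,cv2
from rig import manip,cams
def pts(s):
    v,u=np.mgrid[0:420,0:560]; z=s["z_map"]
    P=np.stack([(u-s["cx"])/s["fx"]*z,(v-s["cy"])/s["fy"]*z,z],-1)
    R=cv2.Rodrigues(np.array(s["rvec"],float))[0]
    return (P-np.array(s["tvec"]).ravel())@R
E
python3 - <<'E'
from h import *
o=manip.get_obs();print(o)
for n in("scene","side"):
    s=cams.snapshot(n);cv2.imwrite(f"pics/{n}1.png",s["pixels"][...,::-1]);np.savez(f"{n}1.npz",**s)
E
```

```text
{'t': 0.0, 'joint_positions': array([ 1.08409207,  0.46944742, -0.04861013,  1.53368835,  0.02409816,
        1.14101146, -0.0823113 ]), 'dq': array([-9.90909174e-04,  6.07623321e-05, -4.24824979e-04,  5.23844105e-04,
        1.58210277e-03, -5.98574561e-04,  5.95650627e-04]), 'joint_torque': array([-3.74768670e-04, -5.07971478e+01, -8.05370836e-02, -2.36154985e+01,
       -6.12321217e-02,  3.79889191e-02,  2.03873969e-04]), 'position': array([ 298.08676891, -604.94154071,  221.4978264 ]), 'tool_rot': array([[ 8.97010523e-01,  4.42008213e-01, -9.27583119e-04],
       [ 4.42009182e-01, -8.97008844e-01,  1.73675023e-03],
       [-6.43923971e-05, -1.96788349e-03, -9.99998062e-01]]), 'ft_force': array([0.13076049, 0.11165974, 0.41455926]), 'torque': array([0.07758229, 0.00116947, 0.02838508]), 'gripper_force': 0.0, 'width': 87.5710462768317}
```

View pics/scene1.png

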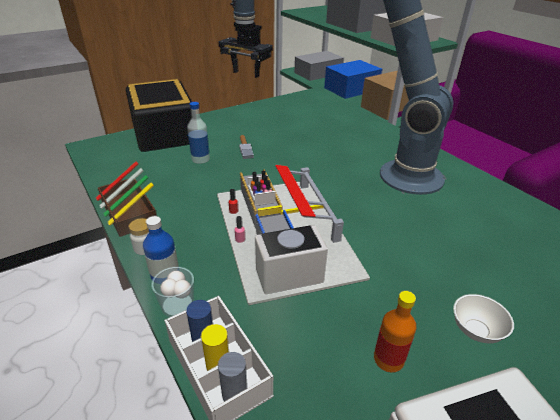

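View pics/side1.png

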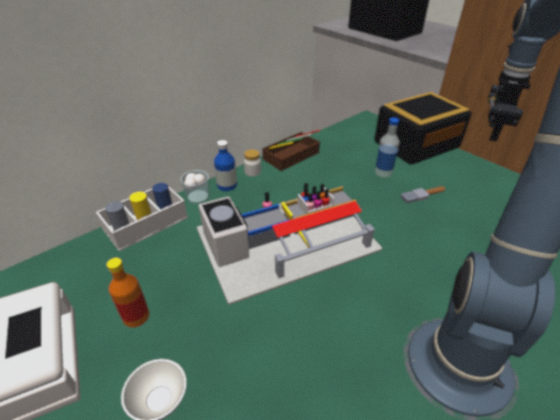

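The scene shows the station at about (285,230): red treadle (295,190) on the robot's side and the rack at about (262,187), before the yellow gate. The chute runs towards the lamp housing (290,255). The side view agrees, with the treadle at (317,218) and the rack at (317,198).

```bash
cat >> h.py <<'E'
def load(n): return dict(np.load(n,allow_pickle=True))
def hsv(s): return cv2.cvtColor(s["pixels"],cv2.COLOR_RGB2HSV)
E
python3 - <<'E'
from h import *
A=[]
for n,c in(("scene",None),("side",None)):
    s=load(n+"1.npz");P=pts(s);H=hsv(s);z=P[...,2]
    m=((H[...,0]<6)|(H[...,0]>174))&(H[...,1]>180)&(H[...,2]>120)&(z>70)&(z<125)&(s["z_map"]>0)
    k,l,st,ce=cv2.connectedComponentsWithStats(m.astype(np.uint8));i=1+st[1:,4].argmax()
    Q=P[l==i];r=cv2.minAreaRect(Q[:,:2].astype(np.float32));print(n,len(Q),r,Q[:,2].min(),Q[:,2].max(),ce[i])
    # line fit
    c=Q[:,:2].mean(0);_,S,V=np.linalg.svd(Q[:,:2]-c);print(c,V[0],np.degrees(np.arctan2(V[0][1],V[0][0])))
    # base plate corner: white pts z 8..16
    b=(abs(z-12)<5)&(H[...,1]<60)&(H[...,2]>130)&(s["z_map"]>0)
    k,l,st,ce=cv2.connectedComponentsWithStats(b.astype(np.uint8));i=1+st[1:,4].argmax()
    B=P[l==i];print("base",len(B),cv2.minAreaRect(B[:,:2].astype(np.float32)))
E
```

```text
scene 600 ((469.0168762207031, -32.205596923828125), (261.5396728515625, 37.80262756347656), 72.79484558105469) 88.48403776949748 104.37277181299307 [294.67666667 190.83666667]
[473.90911197 -21.77565632] [0.29324137 0.95603844] 72.94788788199548
base 4467 ((534.54833984375, 22.690826416015625), (459.1952819824219, 305.45086669921875), 73.23238372802734)
side 1018 ((465.06793212890625, -32.16096496582031), (257.69622802734375, 39.4942626953125), 73.41687774658203) 87.25916654441842 104.24075132181868 [315.63555992 218.72102161]
[466.54561313 -26.73701235] [0.29014834 0.95698168] 73.13316270026718
base 4487 ((531.4845581054688, 22.196746826171875), (454.4833984375, 306.15106201171875), 73.14857482910156)
```

```bash
cat >> h.py <<'E'
a=np.radians(73.15);yh=np.array([np.cos(a),np.sin(a)]);xh=np.array([yh[1],-yh[0]]);O=np.array([559.5,-2.9])
def st(P): return np.stack([(P[...,:2]-O)@xh,(P[...,:2]-O)@yh,P[...,2]],-1)
E
python3 - <<'E'
from h import *
ims=[]
for n in("scene","side"):
    s=load(n+"1.npz");S=st(pts(s));H=hsv(s);ok=s["z_map"]>0
    x,y,z=S[...,0],S[...,1],S[...,2]
    inb=ok&(abs(x)<60)&(y>-220)&(y<200)
    q=lambda m:np.round(np.percentile(S[m],[2,50,98],axis=0),1).tolist() if m.sum() else None
    blue=inb&(H[...,0]>100)&(H[...,0]<125)&(H[...,1]>120)&(y>0)&(y<140)
    for sg in(-1,1): print(n,"bluetop",sg,q(blue&(x*sg>0)&(abs(z-75)<3)),(blue&(x*sg>0)).sum())
    yel=inb&(H[...,0]>15)&(H[...,0]<33)&(H[...,1]>140)
    print("gate",q(yel&(abs(y)<15)&(z>60)))
    for sg in(-1,1): print("brass",sg,q(yel&(y<-20)&(x*sg>20)&(abs(z-75)<4)))
    rk=inb&(abs(x)<32)&(y<-10)&(z>80);print("rack>80",q(rk),"white",q(rk&(H[...,1]<50)&(H[...,2]>150)))
    ws=rk&(z>90)&(z<106);print(q(ws))
    lam=ok&(abs(x)<120)&(y>100)&(z>120)&(z<130);print("lamp",q(lam))
    im=np.full((300,800,3),90,np.uint8)
    o=np.argsort(z[inb]);u=((y[inb][o]+220)*1.9).astype(int);v=((60-x[inb][o])*2.5).astype(int)
    for d in(0,1,2):
      for e in(0,1,2): im[(v+d).clip(0,299),(u+e).clip(0,799)]=s["pixels"][inb][o][:,::-1]
    ims.append(im)
cv2.imwrite("pics/top.png",np.vstack(ims))
E
```

```text
scene bluetop -1 [[-33.2, 12.2, 72.3], [-30.5, 47.3, 73.9], [-28.1, 82.9, 76.1]] 57
scene bluetop 1 [[41.9, 9.5, 72.4], [44.8, 45.8, 74.7], [47.3, 85.3, 76.7]] 52
gate [[-55.2, -3.7, 61.5], [1.7, 3.0, 74.8], [38.1, 6.6, 85.4]]
brass -1 [[-31.2, -196.5, 72.3], [-28.7, -100.9, 73.7], [-26.9, -25.1, 75.6]]
brass 1 [[41.8, -203.3, 71.1], [44.3, -107.2, 74.1], [46.1, -26.8, 77.0]]
rack>80 [[-19.5, -136.8, 81.1], [5.9, -70.2, 97.6], [31.1, -46.7, 124.0]] white [[-21.2, -138.7, 93.5], [4.3, -52.2, 98.8], [31.6, -46.8, 100.8]]
[[-19.3, -137.5, 90.5], [7.4, -64.6, 95.7], [31.4, -46.5, 104.9]]
lamp [[-112.8, 152.4, 120.4], [-3.1, 212.2, 127.1], [78.5, 476.3, 129.8]]
side bluetop -1 [[-38.4, 68.2, 72.3], [-35.5, 96.8, 74.8], [-31.1, 132.1, 76.7]] 96
side bluetop 1 [[37.7, 14.7, 72.2], [41.1, 67.3, 74.3], [47.0, 119.9, 77.2]] 129
gate [[-28.6, -13.7, 67.4], [3.2, 1.2, 81.7], [38.6, 2.8, 87.1]]
brass -1 None
brass 1 [[35.9, -199.6, 71.5], [38.0, -169.6, 73.3], [39.6, -22.5, 76.9]]
rack>80 [[-23.6, -137.7, 80.8], [-6.9, -91.3, 97.7], [24.0, -50.2, 125.3]] white [[-23.7, -139.5, 93.7], [-4.2, -51.8, 99.2], [27.6, -49.9, 102.2]]
[[-24.2, -139.1, 90.2], [-8.3, -91.0, 96.5], [24.8, -50.0, 105.2]]
lamp [[-70.5, 145.7, 120.6], [-28.4, 194.2, 127.5], [73.2, 232.2, 129.9]]
```

View pics/top.png

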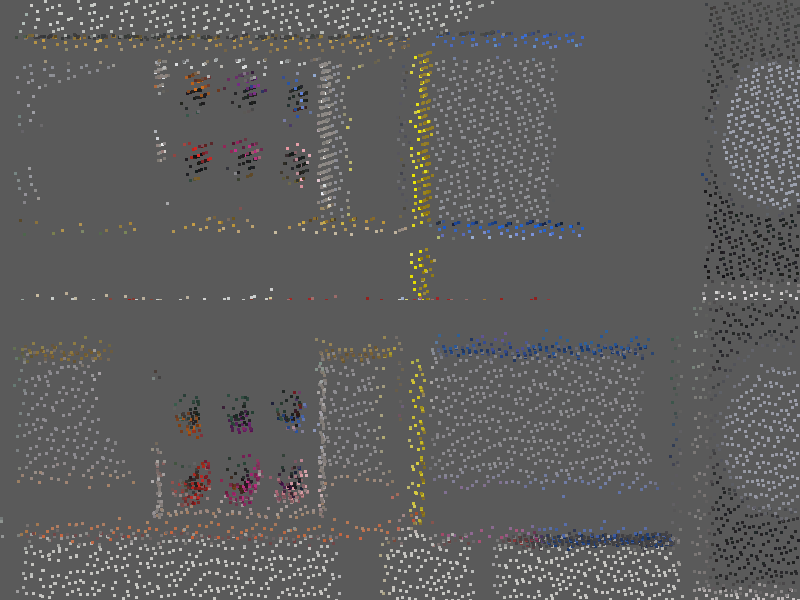

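Wall midlines show x bias: scene camera about +7, side about +2.5, so I'll shift the origin about 4.5 mm along x. The rack spans station y from -138 to -48. Next I'll locate the right-hand obstacles and compute the approach.

```bash
cat >> h.py <<'E'
from scipy.spatial.transform import Rotation as Ro
O=O+4.5*xh
RT=np.column_stack([np.r_[-yh,0]*-1,np.r_[xh,0],[0,0,-1]])
RT[:,0]=np.cross(RT[:,1],RT[:,2])
def goto(x,y,z):
    o=manip.get_obs();R=o["tool_rot"];p=np.r_[O+x*xh+y*yh,z]
    print("t",o["t"],"stn",st(o["position"]).round(1),"F",o["ft_force"].round(1),"w",round(o["width"],1))
    print("turn",np.degrees(Ro.from_matrix(R.T@RT).as_rotvec()).round(2),"shift m",(R.T@(p-o["position"])/1000).round(4))
E
python3 - <<'E'
from h import *
s=load("side1.npz");P=pts(s)
for u,v in((388,130),(388,165),(423,193),(440,190)):print(u,v,P[v,u].round())
print(RT.round(3))
goto(-40,-168,221)
E
```

```text
388 130 [ 574. -471.  169.]
388 165 [ 537. -455.   55.]
423 193 [ 385. -453.   20.]
440 190 [ 360. -518.   15.]
[[ 0.29   0.957  0.   ]
 [ 0.957 -0.29   0.   ]
 [ 0.     0.    -1.   ]]
t 0.1 stn [ -80.1 -652.   221.6] F [-0.4 -0.6  0.1] w 87.0
turn [-1.000e-01 -4.000e-02 -4.692e+01] shift m [ 0.3599 -0.3261  0.0012]
```

Call:
play_rows(steps=[[0,0,-5,0.03,-0.027,-0.015,0.1],[0,0,-10,0.06,-0.054,-0.02,0.253],[0,0,-15,0.09,-0.081,-0.02,0.253],[0,0,-20,0.12,-0.109,-0.02,0.253],[0,0,-25,0.15,-0.136,-0.02,0.253],[0,0,-30,0.18,-0.163,-0.02,0.253],[0,0,-35,0.21,-0.19,-0.02,0.253],[0,0,-40,0.24,-0.217,-0.02,0.253],[0,0,-45,0.27,-0.245,-0.02,0.253],[0,0,-46.9,0.3,-0.272,-0.02,0.253],[0,0,-46.9,0.33,-0.299,-0.02,0.253],[0,0,-46.9,0.36,-0.326,-0.02,0.253]])

```text
t: 1.1
position: [477.2, -152.1, 242.5]
tool_rot: [[0.291, 0.957, -0.0], [0.957, -0.291, -0.0], [-0.0, -0.0, -1.0]]
ft_force: [0.7, -0.0, -0.9]
width: 64.6
gripper_force: 0.0
```

Run:
```python
from h import *
goto(-40,-168,140)
for n in("wrist","side"):
    s=cams.snapshot(n);cv2.imwrite(f"pics/{n}2.png",s["pixels"][...,::-1]);np.savez(f"{n}2.npz",**s)
s=load("wrist2.npz");print(s["tool_from_camera"],s["fx"],s["cx"],s["cy"])
```

```text
t 1.1 stn [ -40.  -166.7  242.5] F [ 0.7 -0.  -0.9] w 64.6
turn [-0.01  0.02 -0.04] shift m [-0.0013  0.      0.1025]
[[ 1.37849799e-04 -9.69334584e-01 -2.45744674e-01  6.58935924e+01]
 [ 9.99999990e-01  1.40142913e-04  8.15653337e-06  6.38921358e-01]
 [ 2.65329647e-05 -2.45744673e-01  9.69334594e-01 -1.62128346e+02]
 [ 0.00000000e+00  0.00000000e+00  0.00000000e+00  1.00000000e+00]] 325.19226210127806 279.4936125584265 212.81329698013369
```

View pics/wrist2.png

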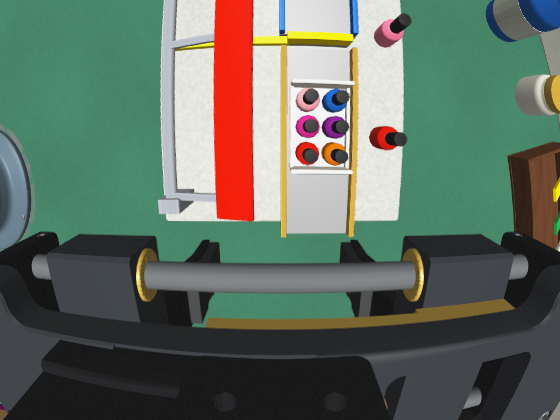

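The wrist view shows the chute (brass walls at u≈285 and 352), the rack (row 83 to 172), the gate at row 40 and the treadle at u≈215–253. I'll convert these to the station frame.

```bash
cat >> h.py <<'E'
def wpts(s,pos,R):
    v,u=np.mgrid[0:420,0:560];dx,dy=u-s["cx"],v-s["cy"];r=np.hypot(dx,dy)+1e-9;th=r/s["fx"];k=np.tan(th)/r;z=s["z_map"]
    P=np.stack([dx*k*z,dy*k*z,z,np.ones_like(z)],-1)@s["tool_from_camera"].T
    return P[...,:3]@R.T+pos
E
python3 - <<'E'
from h import *
o=manip.get_obs();s=load("wrist2.npz");S=st(wpts(s,o["position"],o["tool_rot"]));H=hsv(s);ok=s["z_map"]>0
x,y,z=S[...,0],S[...,1],S[...,2];h,sa,va=H[...,0],H[...,1],H[...,2]
q=lambda n,m:print(n,m.sum(),np.round(np.percentile(S[m],[1,50,99],axis=0),1).tolist() if m.sum() else None)
inb=ok&(y>-230)&(y<160)
red=inb&((h<5)|(h>175))&(sa>180)&(x<-40)&(x>-120);q("red",red)
for a,b in((-180,-120),(-50,0)): q("red slice",red&(y>a)&(y<b))
br=inb&(h>10)&(h<30)&(sa>90)&(abs(z-75)<4)
for sg in(-1,1):
  for a,b in((-210,-130),(-130,-20)): q(f"brass{sg}{a}",br&(x*sg>15)&(y>a)&(y<b))
q("gate",inb&(h>24)&(h<33)&(sa>150)&(z>64)&(abs(y)<20)&(abs(x)<35))
w=inb&(sa<50)&(va>140)&(abs(x)<31)&(z>92)&(z<106)
q("back plate",w&(y<-120));q("front plate",w&(y>-70))
for n in("treadle far z",):q(n,red)
E
```

```text
red 8208 [[-103.2, -176.5, 91.7], [-83.8, -71.5, 97.9], [-65.3, 37.2, 103.3]]
red slice 2198 [[-101.8, -178.2, 91.6], [-82.6, -148.9, 97.7], [-65.1, -120.7, 103.0]]
red slice 1891 [[-103.6, -49.6, 91.8], [-84.3, -25.5, 98.1], [-66.7, -0.4, 103.3]]
brass-1-210 397 [[-37.7, -202.8, 73.3], [-34.8, -164.7, 75.2], [-31.8, -130.4, 76.9]]
brass-1-130 628 [[-39.0, -128.4, 73.8], [-36.0, -76.5, 75.7], [-32.8, -21.6, 77.4]]
brass1-210 379 [[35.1, -202.1, 71.4], [37.6, -167.9, 75.2], [41.2, -130.8, 76.8]]
brass1-130 693 [[33.2, -128.8, 71.2], [36.5, -72.8, 75.6], [327.6, -20.5, 77.9]]
gate 781 [[-33.7, 1.3, 65.9], [-1.9, 3.1, 84.4], [30.9, 9.5, 86.7]]
back plate 307 [[-28.4, -132.3, 92.9], [-0.1, -129.9, 100.2], [29.1, -127.9, 101.9]]
front plate 279 [[-29.6, -52.8, 92.9], [-0.7, -44.6, 100.4], [28.6, -42.2, 102.2]]
treadle far z 8208 [[-103.2, -176.5, 91.7], [-83.8, -71.5, 97.9], [-65.3, 37.2, 103.3]]
```

Wrist view confirms x (walls centred within 1 mm) and suggests y +3. Descending straight, with the left finger over the treadle and the right one over the chute behind the rack.

Call:
play_rows(steps=[[0,0,0,0,0,0.03,0.253],[0,0,0,0,0,0.06,0.253],[0,0,0,0,0,0.09,0.253],[0,0,0,0,0,0.12,0.253],[0,0,0,0,0,0.136,0.253],[0,0,0,0,0,0.141,0.253],[0,0,0,0,0,0.146,0.253],[0,0,0,0,0,0.151,0.253],[0,0,0,0,0,0.156,0.253],[0,0,0,0,0,0.161,0.253],[0,0,0,0,0,0.165,0.253],[0,0,0,0,0,0.165,0.253]])

```text
t: 2.2
position: [479.7, -155.5, 79.5]
tool_rot: [[0.291, 0.957, 0.005], [0.957, -0.291, -0.002], [-0.001, 0.006, -1.0]]
ft_force: [0.6, -1.3, 7.8]
width: 65.1
gripper_force: 3.7
```

```bash
echo 'O=O+3*yh' >> h.py
python3 - <<'E'
from h import *
goto(-40,-168,72)
E
```

```text
t 2.2 stn [ -36.7 -172.2   79.5] F [ 0.6 -1.3  7.8] w 65.1
turn [ 0.32  0.05 -0.05] shift m [ 0.0042 -0.0034  0.0075]
```

Treadle engaged at 8 N. Press on to the hard stop.

Call:
play_rows(steps=[[0,0,0,0.001,-0.001,0.002,0.253],[0,0,0,0.002,-0.002,0.004,0.253],[0,0,0,0.003,-0.003,0.006,0.253],[0,0,0,0.003,-0.003,0.008,0.253],[0,0,0,0.003,-0.003,0.009,0.253],[0,0,0,0.003,-0.003,0.009,0.253]])

```text
t: 2.7
position: [479.6, -153.7, 73.4]
tool_rot: [[0.291, 0.957, 0.009], [0.957, -0.291, -0.006], [-0.003, 0.01, -1.0]]
ft_force: [-1.0, -4.8, 21.1]
width: 64.9
gripper_force: 10.7
```

Run:
```python
from h import *
goto(-40,-168,72)
for n in("wrist","side"):
    s=cams.snapshot(n);cv2.imwrite(f"pics/{n}3.png",s["pixels"][...,::-1]);np.savez(f"{n}3.npz",**s)
```

```text
t 2.7 stn [ -37.2 -170.5   73.4] F [-1.  -4.8 21.1] w 64.9
turn [ 0.58  0.19 -0.07] shift m [ 0.0025 -0.0028  0.0013]
```

View pics/wrist3.png

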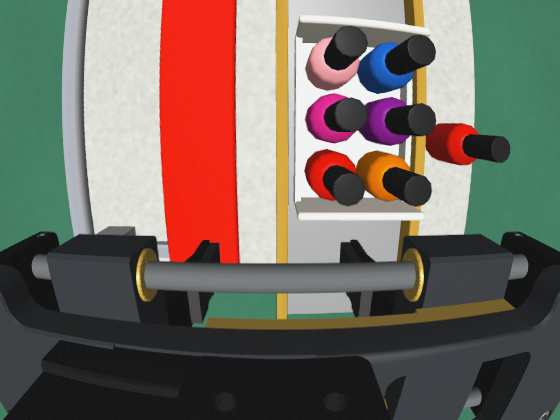

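The wrist view shows the fingers straddling the brass wall (u≈282): one on the treadle (u≈200), one behind the rack (back plate at row 213). I'll check the treadle's tilt from the depth.

```bash
cat >> h.py <<'E'
def tilt(f):
    o=manip.get_obs();s=load(f);S=st(wpts(s,o["position"],o["tool_rot"]));H=hsv(s);x,y,z=S[...,0],S[...,1],S[...,2]
    m=(s["z_map"]>0)&((H[...,0]<5)|(H[...,0]>175))&(H[...,1]>180)&(x<-55)&(x>-105)&(z>50)&(z<110)
    if m.sum()>50: print("slope",np.polyfit(x[m],z[m],1),"x",np.percentile(x[m],[1,99]),m.sum())
    w=(s["z_map"]>0)&(H[...,1]<50)&(H[...,2]>120)&(abs(x)<31)&(z>92)&(z<106)
    print("plates y",np.percentile(y[w],[1,10,50,90,99]).round(1),"x",np.percentile(x[w],[1,99]).round(1))
E
python3 - <<'E'
from h import *
tilt("wrist3.npz")
E
```

```text
slope [-2.39057327e-02  7.13228925e+01] x [-97.49759276 -59.21822183] 18714
plates y [-142.7 -141.5 -138.7  -54.4  -53.3] x [-28.4  29.6]
```

Slope -0.024 means the joint is at its 0.30 stop, so it's fully down. Now push along +tool x slowly, watching the force.

Call:
play_rows(steps=[[0,0,0,0.006,0,0.0005,0.253],[0,0,0,0.012,0,0.001,0.253],[0,0,0,0.018,0,0.001,0.253],[0,0,0,0.024,0,0.001,0.253],[0,0,0,0.03,0,0.001,0.253],[0,0,0,0.036,0,0.001,0.253],[0,0,0,0.042,0,0.001,0.253],[0,0,0,0.048,0,0.001,0.253],[0,0,0,0.054,0,0.001,0.253],[0,0,0,0.06,0,0.001,0.253],[0,0,0,0.066,0,0.001,0.253],[0,0,0,0.072,0,0.001,0.253]])

```text
t: 3.8
position: [499.1, -94.2, 73.2]
tool_rot: [[0.294, 0.956, 0.005], [0.956, -0.294, -0.018], [-0.016, 0.01, -1.0]]
ft_force: [-4.9, -25.0, 31.2]
width: 65.0
gripper_force: 16.2
```

Run:
```python
from h import *
goto(-40,36,72)
s=cams.snapshot("wrist");cv2.imwrite("pics/wrist4.png",s["pixels"][...,::-1]);np.savez("wrist4.npz",**s)
tilt("wrist4.npz")
```

```text
t 3.8 stn [ -35.8 -107.9   73.2] F [ -4.9 -25.   31.2] w 65.0
turn [ 0.59  0.91 -0.26] shift m [ 0.1439 -0.0048 -0.0011]
slope [-2.60931309e-02  7.11705837e+01] x [-97.5426607  -59.28924938] 19565
plates y [-96.4 -94.7 -60.1  -7.1  -5.7] x [-30.1  25.3]
```

Drag is mostly treadle friction. The rack moves with the finger and the treadle is still fully down, so I'll continue with slightly less press.

Call:
play_rows(steps=[[0,0,0,0.006,0,-0.0005,0.253],[0,0,0,0.012,0,-0.001,0.253],[0,0,0,0.018,-0.001,-0.001,0.253],[0,0,0,0.024,-0.001,-0.001,0.253],[0,0,0,0.03,-0.001,-0.001,0.253],[0,0,0,0.036,-0.002,-0.001,0.253],[0,0,0,0.042,-0.002,-0.001,0.253],[0,0,0,0.048,-0.002,-0.001,0.253],[0,0,0,0.054,-0.003,-0.001,0.253],[0,0,0,0.06,-0.003,-0.001,0.253],[0,0,0,0.066,-0.003,-0.001,0.253],[0,0,0,0.072,-0.003,-0.001,0.253]])

```text
t: 4.85
position: [517.1, -22.7, 73.5]
tool_rot: [[0.295, 0.956, 0.004], [0.955, -0.295, -0.016], [-0.014, 0.009, -1.0]]
ft_force: [-4.0, -22.0, 29.5]
width: 65.0
gripper_force: 14.8
```

Run:
```python
from h import *
goto(-40,36,72)
s=cams.snapshot("wrist");cv2.imwrite("pics/wrist5.png",s["pixels"][...,::-1]);np.savez("wrist5.npz",**s)
tilt("wrist5.npz")
```

```text
t 4.85 stn [-39.3 -34.2  73.5] F [ -4.  -22.   29.5] w 65.0
turn [ 0.49  0.79 -0.29] shift m [ 0.0702 -0.001   0.0005]
slope [-2.86234510e-02  7.09895383e+01] x [-97.59024172 -59.26278974] 12838
plates y [-22.1 -20.7 -17.3  66.6  67.7] x [-30.5  23.6]
```

View pics/wrist5.png

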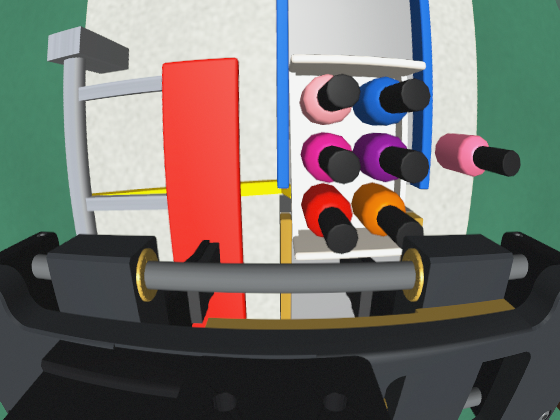

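The rack (rows 60–250) is passing over the dropped gate (row 188), inside the blue walls. About 68 mm remain.

Call:
play_rows(steps=[[0,0,0,0.006,0,0,0.253],[0,0,0,0.012,0,0,0.253],[0,0,0,0.018,0,0,0.253],[0,0,0,0.024,0,0,0.253],[0,0,0,0.03,0,0,0.253],[0,0,0,0.036,0,0,0.253],[0,0,0,0.041,0,0,0.253],[0,0,0,0.046,0,0,0.253],[0,0,0,0.051,0,0,0.253],[0,0,0,0.055,0,0,0.253],[0,0,0,0.059,0,0,0.253],[0,0,0,0.062,0,0,0.253]])

```text
t: 5.9
position: [534.5, 35.1, 73.3]
tool_rot: [[0.295, 0.956, 0.002], [0.955, -0.295, -0.018], [-0.017, 0.007, -1.0]]
ft_force: [-5.2, -24.4, 30.3]
width: 64.5
gripper_force: 16.2
```

Call:
play_rows(steps=[[0,0,0,0.002,0,0,0.253],[0,0,0,0.004,0,0,0.253],[0,0,0,0.004,0,0,0.253]])

```text
t: 6.15
position: [535.6, 38.9, 73.3]
tool_rot: [[0.296, 0.955, 0.002], [0.955, -0.295, -0.018], [-0.017, 0.007, -1.0]]
ft_force: [-6.1, -24.4, 31.6]
width: 65.0
gripper_force: 17.0
```

Run:
```python
from h import *
goto(-40,36,72)
s=cams.snapshot("wrist");cv2.imwrite("pics/wrist6.png",s["pixels"][...,::-1]);np.savez("wrist6.npz",**s)
tilt("wrist6.npz")
```

```text
t 6.15 stn [-39.5  30.1  73.3] F [ -6.1 -24.4  31.6] w 65.0
turn [ 0.4   0.96 -0.34] shift m [ 0.0059 -0.0006  0.0012]
slope [-2.75888106e-02  7.09749166e+01] x [-97.38087387 -59.16490361] 6115
plates y [ 40.2  41.7 113.9 129.  130.4] x [-30.6  24.2]
```

View pics/wrist6.png

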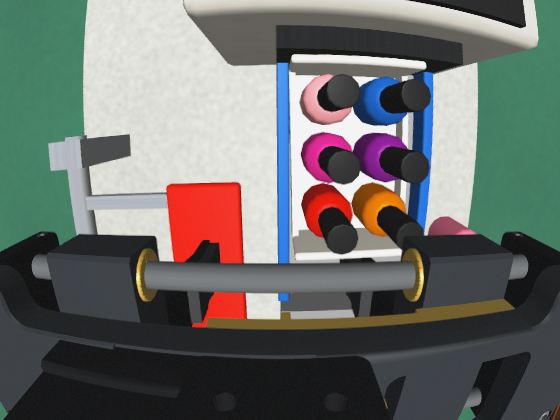

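Rack front is close to the black stop (row ~55). Force hasn't risen yet, so creep on.

Call:
play_rows(steps=[[0,0,0,0.002,0,0,0.253],[0,0,0,0.004,0,0,0.253],[0,0,0,0.005,0,0,0.253],[0,0,0,0.005,0,0,0.253]])

```text
t: 6.53
position: [535.6, 39.1, 73.3]
tool_rot: [[0.299, 0.954, -0.002], [0.954, -0.299, -0.024], [-0.024, 0.005, -1.0]]
ft_force: [-9.7, -32.5, 36.1]
width: 65.3
gripper_force: 19.8
```

Call:
play_rows(steps=[[0,0,0,0.001,0,0,0.253],[0,0,0,0.002,0,0,0.253],[0,0,0,0.002,0,0,0.253]])

```text
t: 6.78
position: [535.6, 39.2, 73.3]
tool_rot: [[0.301, 0.954, -0.004], [0.953, -0.301, -0.026], [-0.026, 0.004, -1.0]]
ft_force: [-11.4, -34.5, 39.6]
width: 65.0
gripper_force: 21.5
```

Stalled with rising force, so contact is likely. I'll verify the gap to the stop from the wrist and side cameras.

Run:
```python
from h import *
goto(-40,36,72)
o=manip.get_obs()
s=cams.snapshot("wrist");np.savez("wrist7.npz",**s);tilt("wrist7.npz")
w=cv2.resize(s["pixels"][10:90,250:450],None,fx=4,fy=3.5,interpolation=cv2.INTER_CUBIC)
s2=cams.snapshot("side");c=cv2.resize(s2["pixels"][170:250,190:390],None,fx=4,fy=3.5,interpolation=cv2.INTER_CUBIC)
cv2.imwrite("pics/c7.png",np.vstack([w,c])[...,::-1])
S=st(wpts(s,o["position"],o["tool_rot"]))
for v in range(40,80,2): print(v,[S[v,u].round(0).tolist() for u in(320,360)])
```

```text
t 6.7833 stn [-39.5  30.4  73.3] F [-11.4 -34.5  39.6] w 65.0
turn [ 0.23  1.5  -0.69] shift m [ 0.0056 -0.0005  0.0012]
slope [-2.73082351e-02  7.10222343e+01] x [-97.35410689 -59.14586462] 6032
plates y [ 40.2  41.6 125.8 129.1 130.3] x [-30.6  24. ]
40 [[-22.0, 134.0, 105.0], [-6.0, 135.0, 106.0]]
42 [[-22.0, 134.0, 105.0], [-6.0, 134.0, 106.0]]
44 [[-22.0, 133.0, 105.0], [-6.0, 134.0, 106.0]]
46 [[-22.0, 132.0, 105.0], [-6.0, 133.0, 105.0]]
48 [[-22.0, 131.0, 105.0], [-6.0, 132.0, 104.0]]
50 [[-22.0, 131.0, 101.0], [-6.0, 131.0, 105.0]]
52 [[-21.0, 131.0, 100.0], [-5.0, 131.0, 103.0]]
54 [[-21.0, 131.0, 94.0], [-4.0, 131.0, 99.0]]
56 [[-39.0, 101.0, 234.0], [-4.0, 130.0, 99.0]]
58 [[-21.0, 128.0, 100.0], [-5.0, 129.0, 100.0]]
60 [[-21.0, 127.0, 100.0], [-4.0, 128.0, 99.0]]
62 [[-21.0, 126.0, 99.0], [-5.0, 127.0, 100.0]]
64 [[-21.0, 125.0, 100.0], [-39.0, 101.0, 234.0]]
66 [[-21.0, 126.0, 93.0], [-4.0, 126.0, 96.0]]
68 [[-20.0, 126.0, 88.0], [-2.0, 126.0, 89.0]]
70 [[-19.0, 126.0, 81.0], [-1.0, 126.0, 85.0]]
72 [[-19.0, 126.0, 77.0], [1.0, 126.0, 78.0]]
74 [[-18.0, 126.0, 69.0], [2.0, 126.0, 73.0]]
76 [[-20.0, 122.0, 91.0], [4.0, 126.0, 66.0]]
78 [[-21.0, 120.0, 93.0], [4.0, 125.0, 67.0]]
```

View pics/c7.png

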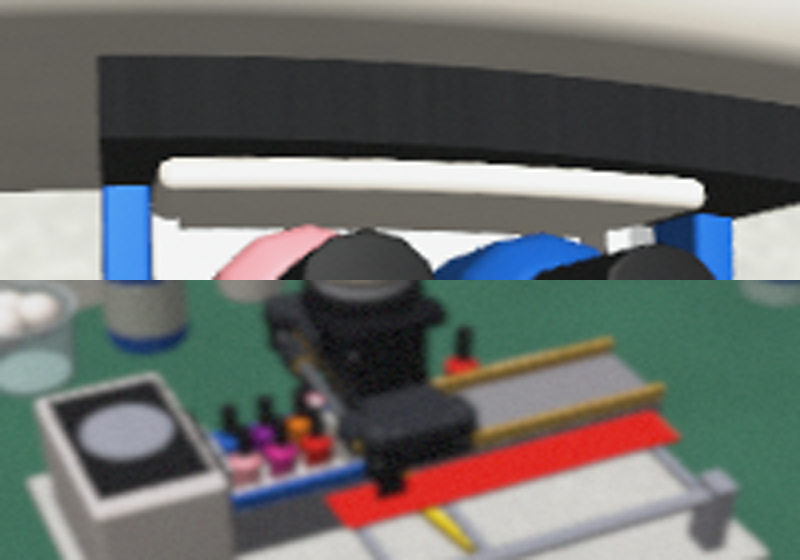

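The stop face is at y≈131 and the rack front at ≈130.4, so the rack is home with no visible gap. Next, back the finger off the rack while still holding the treadle, before lifting.

Call:
play_rows(steps=[[0,0,0,-0.003,0,0,0.253],[0,0,0,-0.006,0,0,0.253],[0,0,0,-0.009,0,0,0.253],[0,0,0,-0.012,0,0,0.253],[0,0,0,-0.015,0,0,0.253],[0,0,0,-0.018,0,0,0.253],[0,0,0,-0.018,0,0,0.253]])

```text
t: 7.47
position: [535.7, 39.0, 73.8]
tool_rot: [[0.293, 0.956, 0.012], [0.956, -0.293, -0.002], [0.002, 0.012, -1.0]]
ft_force: [0.1, -4.4, 19.9]
width: 64.8
gripper_force: 10.6
```

Run:
```python
from h import *
goto(-40,22,72)
```

```text
t 7.4667 stn [-39.4  30.2  73.8] F [ 0.1 -4.4 19.9] w 64.8
turn [ 0.67 -0.09 -0.2 ] shift m [-0.0082 -0.0006  0.0017]
```

Call:
play_rows(steps=[[0,0,0,-0.003,0,0,0.253],[0,0,0,-0.006,0,0,0.253],[0,0,0,-0.009,0,0,0.253],[0,0,0,-0.011,0,0,0.253],[0,0,0,-0.013,0,0,0.253],[0,0,0,-0.013,0,0,0.253]])

```text
t: 7.97
position: [533.5, 34.2, 74.0]
tool_rot: [[0.29, 0.957, 0.016], [0.957, -0.29, 0.008], [0.013, 0.013, -1.0]]
ft_force: [4.1, 8.8, 14.7]
width: 64.8
gripper_force: 7.3
```

Run:
```python
from h import *
goto(-40,22,72)
s=cams.snapshot("wrist");np.savez("wrist8.npz",**s);tilt("wrist8.npz")
```

```text
t 7.9667 stn [-40.2  25.   74. ] F [ 4.1  8.8 14.7] w 64.8
turn [ 0.76 -0.72 -0.02] shift m [-0.003   0.0001  0.0019]
slope [-2.64371909e-02  7.12018746e+01] x [-97.37978785 -59.23956011] 6839
plates y [ 40.5  41.7  44.5 129.  130.3] x [-30.4  24.2]
```

Gap is 5 mm and the rack hasn't moved. Lift straight up.

Call:
play_rows(steps=[[0,0,0,0,0,-0.006,0.253],[0,0,0,0,0,-0.012,0.253],[0,0,0,0,0,-0.018,0.253],[0,0,0,0,0,-0.024,0.253],[0,0,0,0,0,-0.03,0.253],[0,0,0,0,0,-0.037,0.253],[0,0,0,0,0,-0.045,0.253],[0,0,0,0,0,-0.06,0.253],[0,0,0,0,0,-0.08,0.253],[0,0,0,0,0,-0.11,0.253],[0,0,0,0,0,-0.14,0.253],[0,0,0,0,0,-0.16,0.253]])

```text
t: 9.02
position: [527.5, 27.9, 231.7]
tool_rot: [[0.291, 0.957, 0.004], [0.957, -0.291, -0.001], [0.001, 0.004, -1.0]]
ft_force: [0.5, 0.9, 0.3]
width: 65.4
gripper_force: 0.0
```

Call:
play_rows(steps=[[0,0,0,-0.03,0,0,0.253],[0,0,0,-0.06,0,0,0.253],[0,0,0,-0.09,0,0,0.253],[0,0,0,-0.12,0,0,0.253],[0,0,0,-0.12,0,0,0.253],[0,0,0,-0.12,0,0,0.253]])

```text
t: 9.52
position: [491.0, -88.8, 228.9]
tool_rot: [[0.295, 0.955, 0.0], [0.955, -0.295, -0.001], [-0.001, 0.001, -1.0]]
ft_force: [0.4, -0.2, -0.1]
width: 65.5
gripper_force: 0.0
```

Run:
```python
from h import *
goto(-40,22,72)
s=cams.snapshot("wrist");np.savez("wrist9.npz",**s);tilt("wrist9.npz");cv2.imwrite("pics/w9.png",s["pixels"][...,::-1])
```

```text
t 9.5167 stn [ -45.2 -105.   228.9] F [ 0.4 -0.2 -0.1] w 65.5
turn [ 0.04  0.05 -0.31] shift m [0.1272 0.0044 0.1568]
slope [  0.27997844 120.61897643] x [-102.49573388  -65.52449885] 9549
plates y [41.9 42.5 43.9 45.7 62.8] x [-30.4  26.1]
```

View pics/w9.png

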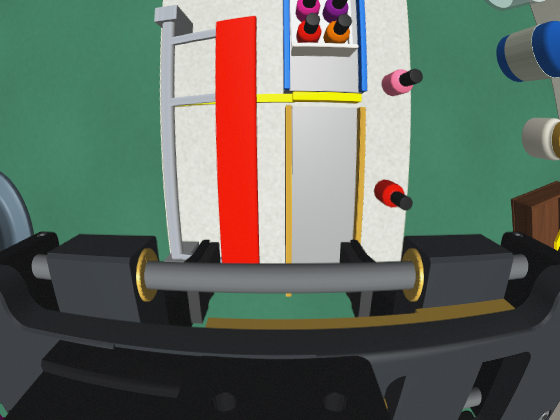

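The gate is shut again (treadle slope 0.28, blade visible at row 97). The rack is behind it at the end (back plate at row 48), and both small bottles are upright.

```bash
python3 -c "
from rig import manip
print(manip.hand_in())"
```

```text
the job is handed in; nothing more can be done
None
```

The rack is home against the end stop, the gate has sprung up again behind it, the hand is clear of everything, and the job was handed in at about 9.5 s with no verdict returned.

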